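# Index the rubber sample turntable to the hardness gauge

## Task

Work the index lever of the sample turntable in full strokes, letting its spring bring it back each time, until the square-cut rubber block stands under the foot of the hardness gauge; then let go of the lever. Do not turn the turntable by hand and do not lift the block out of its pocket.

Things in the scene. Friction and masses are not known exactly. Their poses are not given: they have to be found in the camera images.
- lever_knob (a point): Sizes in mm. Centre of the upright black knob (dia 24, 56 tall, top 100 above bench) ending the index lever, 190 from the turntable's axis, about which it turns. Sprung to its back stop. A full stroke is 40 degrees counter-clockwise from above (knob moves 130, to the robot's right) to a hard stop: first 10 slack, then its pawl drives the turntable; 4-7 N. Let go, it springs back in 1 s.
- carousel: Aluminium turntable (mm), dia 224, 10 thick. Origin on its vertical axis, at its underside, 34 above bench; z up; x, y turn with it. 12 pockets between pins, every 30 degrees at radius 85. Each full stroke turns it one pocket counter-clockwise from above, a pocket again exactly under the gauge; the lever's return does not move it. It cannot go back. Robot may not push it over 3 N.
- square_center (a point): (mm) Centre (half-way up) of the square off-white rubber block, 26 x 26 x 14, loose in a turntable pocket, top 58 above bench, 1.5 to 3 mm play to the 8 tall pins. Three round pucks of the same rubber stand in the pockets next to it. It starts two to five pockets before the gauge, so it needs two to five full strokes.
- gauge_foot (a point): (mm) Underside centre of the round foot (dia 18) of the fixed dial hardness gauge, 78 above bench, over the pocket circle on the side away from the robot. Dial and column (to 227 high) stand above and beyond it. The block passes 20 below it.
There are look-alikes about, which are no part of the job. Leave any pink or red look-alike of the part that bears square_center alone.

How it is judged:
By the outcome, as a careful person would: the job done as asked, in the order asked, and still so for the second after the job is handed in, with the robot touching nothing.
It also fails if it takes over 67 s, if anything falls off the work surface, if the arm or the gripper's body presses on something with over 40 N, if the wrist force passes 120 N, or if a joint passes its speed limit or range.

## Robot

A 6-joint arm with a two-finger parallel gripper is mounted at the origin on the work surface. World frame = base frame: x ahead of the robot, y to its left, z up, the work surface at z = 0. Lengths are in m, angles in rad, forces in N, time in s.
With the tool pointing down it reaches from about 0.35 to 0.925 m from the base axis. Payload 6.4 kg.
Tool frame: the origin (TCP) lies midway between the tips of the shut fingers; the grasp point (between the pads) lies 19 mm behind it (grip_point_offset is the distance from the TCP to the grasp point, in m); z points along the fingers, y is the direction in which the jaws open and shut (so a half turn about z gives the same grasp; the last joint's range is limited). The gripper opens to 94 mm and grips with 3 to 60 N. Pads are 16 mm wide; open, the fingers measure 119 mm over their backs; the gripper's body (75 mm by 177 mm) begins 78 mm behind the grasp point.
Start: joints at [-1.382, 0.245, 1.558, -0, 1.339, -0.174], TCP at [0.231, -0.608, 0.172] pointing down, gripper open.
Joint ranges: [-3.13, 3.13], [-1.02, 2.26], [0.13, 2.54], [-0.95, 4.09], [0.21, 2.88], [-2.74, 2.74]. Speed limits (rad/s): [2.57, 2.57, 3.14, 3.14, 3.14, 3.14].

## Interface

Orientations are given as a unit quaternion [x, y, z, w].
In Python, from rig import get_obs, grab_frame, camera_params, close_job, grip_point_offset gives the robot as it stands.
- The arm moves only by the shell command python3 -m handwheel 'ROWS' [FORCE]. ROWS is JSON, a list of rows, each a list of 7 numbers: the shift along the tool's x, y, z in m, then the turn, a rotation vector about the tool's x, y, z in degrees, then the finger opening in m, from 0 to 0.094. A call has 1 to 20 rows; each row is the pose to reach, as a shift and turn from the pose commanded when the call began, along the tool's axes at that moment; what a row does not reach only later rows make up. A row lasts 1/8 s, in which the tool goes at most 62.5 mm and 10.7 degrees, less where a joint would pass 70% of its speed; a pose out of reach is approached as far as the arm can. A call with a gripper value outside its range is refused whole. The fingers move at their own pace and stop on an object; FORCE is the grip in N (left out, the last holds). Time passes only in rows, so rows that repeat a pose let the fingers close. It gives the time, the measured TCP pose, the force and the opening at its end, in the units of the state.
- get_obs(): the state, without advancing time (a new reading comes with each control period).
- grab_frame(name): name is "scene" or "top" or "wrist"; returns the picture (480x640x3 uint8, red, green, blue); there is no depth.
- camera_params(name): a dict with "intrinsics" (3x3 intrinsics, pixels), "D" ([k1, k2, p1, p2, k3] as OpenCV has them; the pictures are not rectified), "R" (3x3) and "t" (3): a world point X has camera coordinates R X + t; the wrist camera has in their place "T_tool_cam" (4x4, takes a point from camera to tool coordinates, whose origin is the TCP and whose axes are the flange's). Camera axes: x right, y down, z forward; pixel columns grow to the right and rows downward; lengths in m; the calibration is good to about 2 mm. A picture is of the moment at which its call begins: read the wrist's pose just before it. camera_params takes no time and is no camera call.
- close_job(): hands the job in, once; it reports no verdict.
The state is a dict: "time_s": time; "joint_positions": joint angles; "joint_vel": joint speeds; "tau": joint torques, N m; "position": TCP position; "orientation": TCP orientation; "ft_force": force on the tool from outside, world axes, zero at the start; "torque": the same for the moment, N m; "opening": opening from 0.0 (shut) to 1.0 (fully open).
Only numpy, scipy, OpenCV 4.12 (cv2) and the standard library are available. Lean on these libraries where they do the work, as an engineer would, in place of code of your own. Each camera call takes 0.05 s, during which the arm holds its last target.

## Working session

There is one attempt and no reset: what is moved stays moved. The work goes in short steps, Python scripts to look and compute and a shell command to move; the robot and the scene stay as the last step left them, time stands still between calls to the robot, and variables do not carry over. Pictures are saved under pics/ and viewed, and the job is handed in when it is done.

```bash
mkdir -p pics; ls; python3 - <<'E'
from rig import *
import cv2
o=get_obs();print({k:o[k] for k in ['time_s','position','orientation','ft_force','opening']}, grip_point_offset)
for n in ['scene','top','wrist']:
    f=grab_frame(n);cv2.imwrite(f'pics/a_{n}.png',f[:,:,::-1])
    p=camera_params(n);print(n,p)
E
```

```text
pics
{'time_s': 0.0, 'position': array([ 0.23054097, -0.60704832,  0.1705789 ]), 'orientation': array([ 9.83591530e-01,  1.80407364e-01, -3.03019201e-05, -9.40762573e-04]), 'ft_force': array([-0.40820434, -0.17165919, -0.22552187]), 'opening': 1.001844816381386} 0.0188
scene {'intrinsics': array([[463.23286163,   0.        , 320.58616953],
       [  0.        , 463.23286163, 240.9979049 ],
       [  0.        ,   0.        ,   1.        ]]), 'D': array([-0.04225287,  0.        ,  0.        ,  0.        ,  0.        ]), 'R': array([[-0.70498819,  0.70918624, -0.00682128],
       [ 0.53727334,  0.52776517, -0.65787634],
       [-0.46295682, -0.46745994, -0.75309507]]), 't': array([ 0.41707609, -0.30823464,  1.00457766])}
top {'intrinsics': array([[521.51076751,   0.        , 323.91777172],
       [  0.        , 521.51076751, 243.60331668],
       [  0.        ,   0.        ,   1.        ]]), 'D': array([-0.01301906,  0.        ,  0.        ,  0.        ,  0.        ]), 'R': array([[ 0.01478458, -0.99985647, -0.00827426],
       [-0.99704696, -0.01411837, -0.0754853 ],
       [ 0.07535764,  0.00936584, -0.99711258]]), 't': array([0.04483216, 0.66819905, 0.81668616])}
wrist {'intrinsics': array([[349.57529546,   0.        , 319.02004671],
       [  0.        , 349.57529546, 239.47029364],
       [  0.        ,   0.        ,   1.        ]]), 'D': array([-0.05166138,  0.        ,  0.        ,  0.        ,  0.        ]), 'T_tool_cam': array([[-8.11440809e-04, -9.62549032e-01, -2.71106442e-01,
         7.92746551e-02],
       [ 9.99999651e-01, -7.27274055e-04, -4.10921953e-04,
        -4.76639323e-04],
       [ 1.98363848e-04, -2.71106680e-01,  9.62549286e-01,
        -2.12900789e-01],
       [ 0.00000000e+00,  0.00000000e+00,  0.00000000e+00,
         1.00000000e+00]])}
```

View pics/a_scene.png

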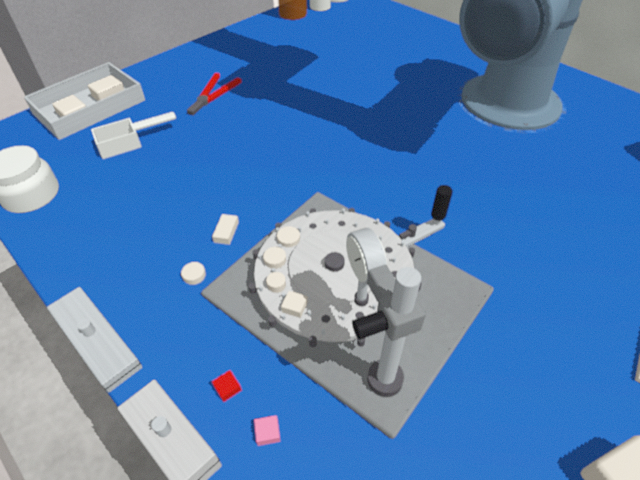

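View pics/a_top.png

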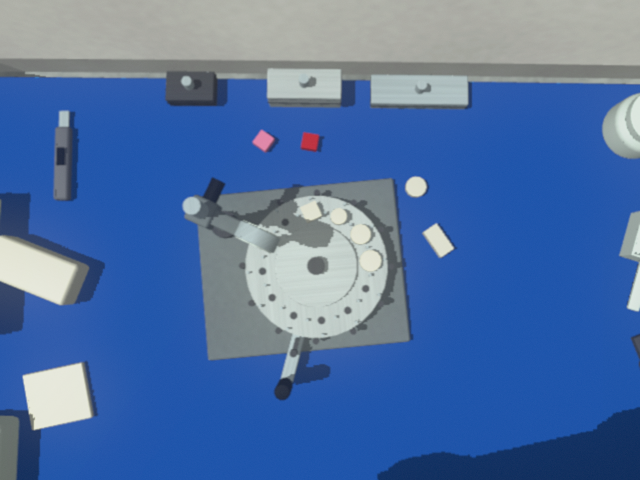

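View pics/a_wrist.png

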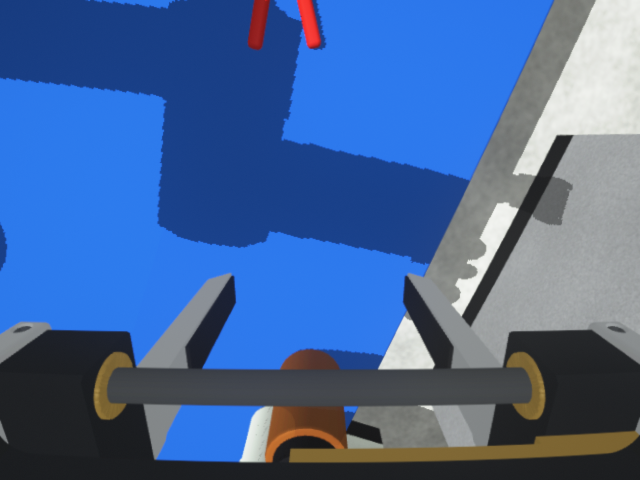

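The scene camera shows the turntable hub at about (335,262), the knob at (442,202), the square block at (293,303) and the gauge foot at (362,298). The top view shows the hub at (317,265), the knob at (283,388) and the block at (311,210).

Candidates for the block, by top-view pixel:
- Off-white square in a pocket (311,210): this is the one.
- Round pucks (339,216), (361,234), (371,260).
- Loose puck (416,187) and loose rectangle (438,240) on the bench.
- Pink block (263,141) and red block (310,141): leave alone.
- Blocks in the tray, scene view (70,105) and (105,88).

Next, close crops to check this choice.

```bash
python3 - <<'E'
import cv2,numpy as np
a=cv2.imread('pics/a_scene.png')[180:345,220:470];b=cv2.imread('pics/a_top.png')[170:410,170:420]
cv2.imwrite('pics/c_scene.png',cv2.resize(a,None,fx=3.2,fy=3.2,interpolation=2))
cv2.imwrite('pics/c_top.png',cv2.resize(b,None,fx=2.5,fy=2.5,interpolation=2))
E
```

```text
(no output)
```

View pics/c_scene.png

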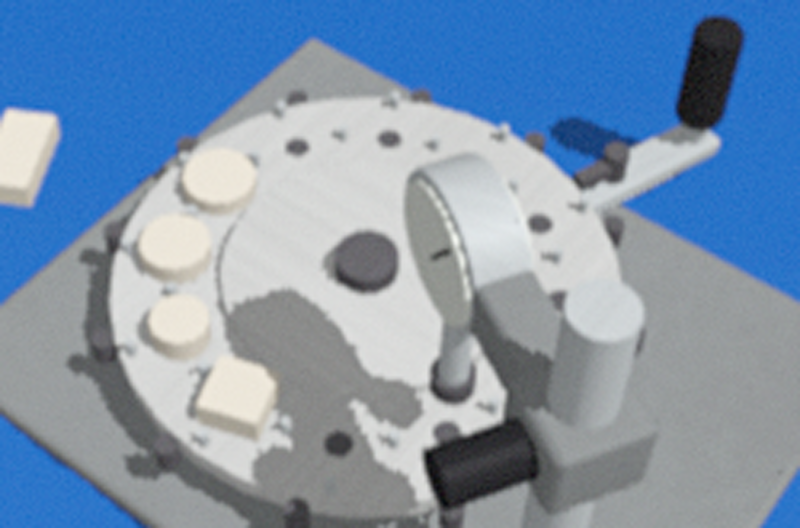

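View pics/c_top.png

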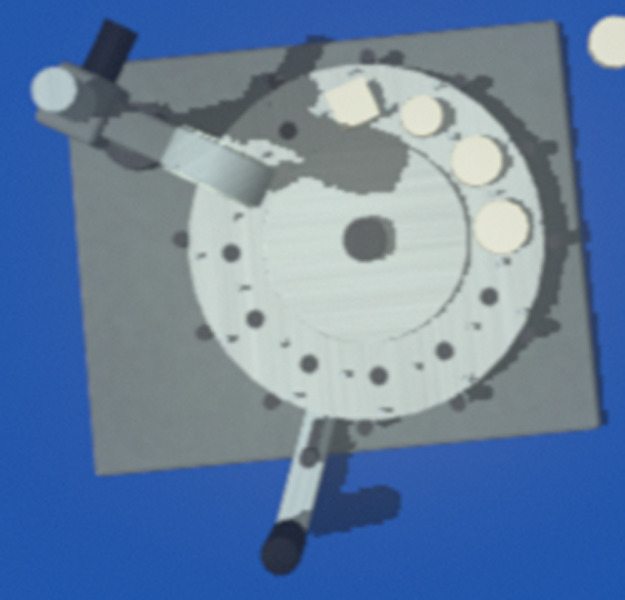

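The crops confirm it. The off-white square in the pocket at top crop (352,101) leads, with three pucks clockwise behind it. One empty pocket, crop (289,130), lies between it and the pocket under the gauge. The foot is at scene crop (453,385). Next I triangulate everything.

```bash
cat > h.py <<'E'
import numpy as np,cv2
from rig import camera_params
def ray(n,uv):
    p=camera_params(n);q=cv2.undistortPoints(np.array([[uv]],float),p['intrinsics'],p['D'])[0,0]
    R,t=np.array(p['R']),np.array(p['t']);d=R.T@np.array([q[0],q[1],1]);return -R.T@t,d/np.linalg.norm(d)
def plane(n,uv,z):
    c,d=ray(n,uv);return c+d*(z-c[2])/d[2]
def tri(us,ut):
    c1,d1=ray('scene',us);c2,d2=ray('top',ut)
    s=np.linalg.lstsq(np.c_[d1,-d2],c2-c1,rcond=None)[0]
    a,b=c1+s[0]*d1,c2+s[1]*d2;return (a+b)/2,np.linalg.norm(a-b)
def proj(n,X):
    p=camera_params(n);R,t=np.array(p['R']),np.array(p['t'])
    return cv2.projectPoints(np.array([X],float),cv2.Rodrigues(R)[0],t,p['intrinsics'],p['D'])[0][0,0]
E
python3 - <<'E'
from h import *
np.set_printoptions(precision=4,suppress=True)
S=lambda x,y:(x/3.2+220-.35,y/3.2+180-.35); T=lambda x,y:(x/2.5+170-.3,y/2.5+170-.3)
P={'hub':(S(368,258),T(366,239)),'knobtop':(S(720,32),T(281,552)),'blocktop':(S(242,381),T(352,101)),
 'puck1':(S(179,320),T(424,114)),'puck2':(S(174,242),T(478,159)),'puck3':(S(219,176),T(503,224)),'coltop':(S(603,309),T(54,89))}
for k,(s,t) in P.items(): print(k,tri(s,t))
# carousel centre from empty holes at z=.044
A=[]
for h in [(289,130),(231,253),(255,319),(309,364),(378,376),(444,351),(489,296)]:
    A.append(plane('top',T(*h),.044))
A=np.array(A);M=np.c_[2*A[:,:2],np.ones(len(A))];c=np.linalg.lstsq(M,(A[:,:2]**2).sum(1),rcond=None)[0]
print('circle',c[:2],np.sqrt(c[2]+c[0]**2+c[1]**2));ax=c[:2]
ang=lambda p:np.degrees(np.arctan2(p[1]-ax[1],p[0]-ax[0]))
print('hole ang',[round(ang(p),1) for p in A])
for k,(s,t) in P.items():
    p=tri(s,t)[0];print(k,'ang',ang(p),'r',np.hypot(*(p[:2]-ax)))
f=plane('scene',S(453,392),.078);print('foot',f,ang(f),np.hypot(*(f[:2]-ax)))
b=plane('scene',S(242,381),.058);print('block scene',b,ang(b))
b=plane('top',T(352,101),.058);print('block top',b,ang(b))
for z in(.1,): print(plane('scene',P['knobtop'][0],z),plane('top',P['knobtop'][1],z))
E
```

```text
hub (array([0.6308, 0.0661, 0.0594]), np.float64(0.0009739833914145476))
knobtop (array([0.4481, 0.1114, 0.1   ]), np.float64(0.000997674898887016))
blocktop (array([0.7152, 0.0765, 0.0655]), np.float64(0.00239191561249596))
puck1 (array([0.7091, 0.0314, 0.0573]), np.float64(0.0016123528120822717))
puck2 (array([ 0.6817, -0.0027,  0.0556]), np.float64(0.0012273830164577556))
puck3 (array([ 0.6411, -0.0185,  0.0544]), np.float64(0.0019899829026609125))
coltop (array([0.6975, 0.217 , 0.2279]), np.float64(0.0006284442214552108))
circle [0.6309 0.0665] 0.08508021919582305
hole ang [np.float64(35.6), np.float64(96.3), np.float64(126.3), np.float64(156.4), np.float64(-173.8), np.float64(-143.8), np.float64(-113.4)]
hub ang -101.42729728724858 r 0.000353193653440143
knobtop ang 166.1834295539443 r 0.1882018686037956
blocktop ang 6.764660369629335 r 0.08495345328292563
puck1 ang -24.137433009164383 r 0.08570031400015717
puck2 ang -53.727728632820906 r 0.08585034779762328
puck3 ang -83.10501519908432 r 0.08555035174290056
coltop ang 66.11410293445375 r 0.16459423107574309
foot [0.6663 0.1455 0.078 ] 65.84568787599335 0.0866234517078937
block scene [0.7112 0.0734 0.058 ] 4.942663302889638
block top [0.7171 0.0759 0.058 ] 6.241817090424907
[0.4477 0.1117 0.1   ] [0.4484 0.111  0.1   ]
```

The foot is at 66° around the axis and the block at 6°, with pockets every 30° (6, 36, 66), so exactly **2 full strokes** are needed. The knob is at (0.447, 0.112) with its top at 0.100, and the axis is at (0.631, 0.066). Moving to behind the knob (its +y side), high up, with the fingers shut.

```bash
python3 -m handwheel '[[0.03,-0.039,0,0,0,2.2,0],[0.06,-0.078,0,0,0,4.4,0],[0.09,-0.118,0,0,0,6.5,0],[0.12,-0.157,0,0,0,8.7,0],[0.15,-0.196,0,0,0,10.9,0],[0.18,-0.236,0,0,0,13,0],[0.21,-0.275,0,0,0,15.2,0],[0.24,-0.314,0,0,0,17.4,0],[0.27,-0.354,0,0,0,19.6,0],[0.3,-0.393,0,0,0,21.8,0],[0.33,-0.432,0,0,0,23.9,0],[0.36,-0.472,0,0,0,26.1,0],[0.39,-0.511,0,0,0,28.3,0],[0.42,-0.55,0,0,0,30.4,0],[0.45,-0.59,0,0,0,32.6,0],[0.48,-0.629,0,0,0,34.8,0],[0.48,-0.629,0,0,0,34.8,0],[0.48,-0.629,0,0,0,34.8,0]]' 20
python3 - <<'E'
from rig import *
import cv2
o=get_obs();print({k:o[k] for k in ['time_s','position','orientation','ft_force','opening']})
for n in ['top','scene']:cv2.imwrite(f'pics/b_{n}.png',grab_frame(n)[:,:,::-1])
E
```

```text
time_s: 2.4
position: [0.4558, 0.1504, 0.1713]
orientation: [0.993, -0.122, -0.0, 0.0]
ft_force: [-0.5, -1.1, -0.4]
opening: 0.005
{'time_s': 2.4, 'position': array([0.45580117, 0.15038745, 0.17128738]), 'orientation': array([ 9.92558228e-01, -1.21770028e-01, -3.94792339e-04,  2.59688711e-04]), 'ft_force': array([-0.51576007, -1.05212638, -0.35140768]), 'opening': 0.0045509459072002835}
```

View pics/b_top.png

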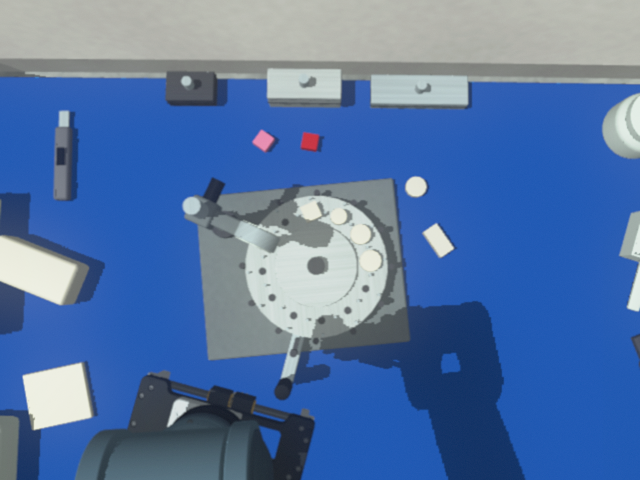

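View pics/b_scene.png

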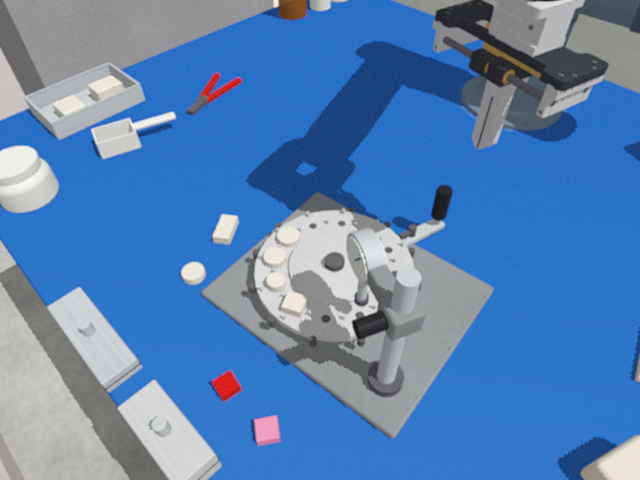

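Fingers shut and clear behind the knob; the knob (283,388 top) and block are unchanged. Lowering, then stroking to about 35°.

```bash
python3 -m handwheel '[[0,0,0.035,0,0,0,0],[0,0,0.07,0,0,0,0],[0,0,0.1,0,0,0,0],[0,0,0.1,0,0,0,0]]'
python3 -m handwheel '[[0,0.008,0,0,0,0,0],[0,0.015,0,0,0,0,0],[-0.001,0.0235,0,0,0,-2.5,0],[-0.0014,0.032,0,0,0,-5,0],[-0.0014,0.04,0,0,0,-7.5,0],[-0.0014,0.0485,0,0,0,-10,0],[-0.0007,0.057,0,0,0,-12.5,0],[0.0002,0.065,0,0,0,-15,0],[0.0015,0.0735,0,0,0,-17.5,0],[0.0031,0.0815,0,0,0,-20,0],[0.0052,0.0897,0,0,0,-22.5,0],[0.0074,0.0977,0,0,0,-25,0],[0.0102,0.1055,0,0,0,-27.5,0],[0.0132,0.1134,0,0,0,-30,0],[0.0167,0.121,0,0,0,-32.5,0],[0.0203,0.1285,0,0,0,-35,0],[0.0203,0.1285,0,0,0,-35,0]]'
python3 - <<'E'
from rig import *
import cv2
print(get_obs()['ft_force'])
for n in ['top','scene']:cv2.imwrite(f'pics/d_{n}.png',grab_frame(n)[:,:,::-1])
E
```

```text
time_s: 3.0
position: [0.454, 0.1495, 0.0696]
orientation: [0.992, -0.123, -0.003, 0.001]
ft_force: [0.2, 0.5, 0.3]
opening: 0.003
time_s: 5.12
position: [0.4455, 0.0203, 0.0728]
orientation: [0.983, 0.181, 0.001, 0.0]
ft_force: [0.6, 0.6, 0.0]
opening: 0.009
[0.55533366 0.64063621 0.00163493]
```

View pics/d_top.png

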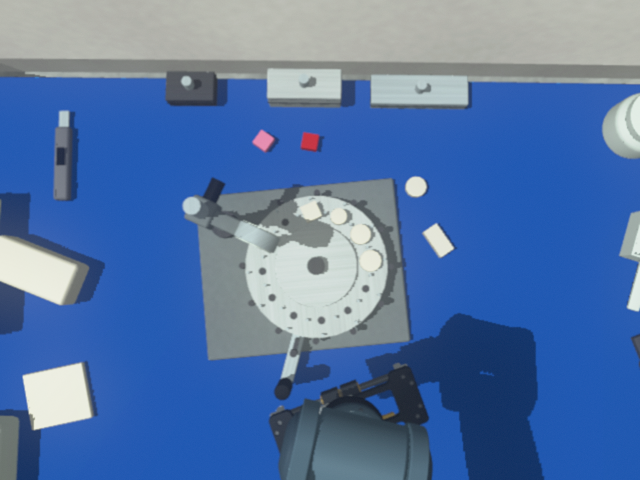

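View pics/d_scene.png

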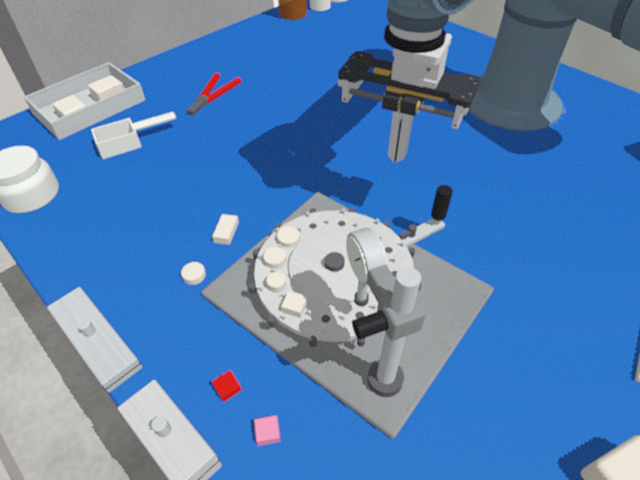

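The knob did not move and the force stayed near zero: I passed it without contact. Checking where the fingertip really is against its reported pose.

```bash
python3 - <<'E'
from h import *
from rig import *
o=get_obs();print(o['position'])
print(proj('scene',o['position']),proj('scene',[.4558,.1504,.1713]),'knob',proj('scene',[.4465,.1119,.1]),proj('scene',[.4465,.1119,.044]))
cv2.imwrite('pics/e_wrist.png',grab_frame('wrist')[:,:,::-1])
E
```

```text
[0.44510764 0.0209118  0.07230441]
[394.64144704 174.49601528] [476.51872375 166.09549532] knob [445.21255214 189.29977594] [438.17105411 216.2098805 ]
```

View pics/e_wrist.png

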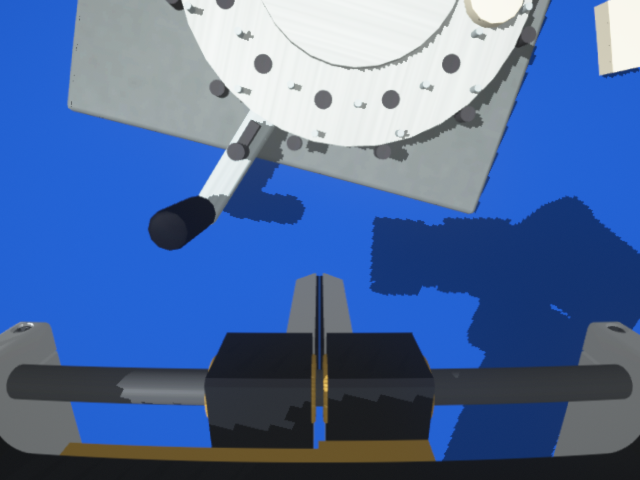

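```bash
python3 - <<'E'
from h import *
from rig import *
from scipy.spatial.transform import Rotation as Ro
np.set_printoptions(precision=4,suppress=True)
o=get_obs();p=camera_params('wrist');T=np.array(p['T_tool_cam']);Tw=np.eye(4);Tw[:3,:3]=Ro.from_quat(o['orientation']).as_matrix();Tw[:3,3]=o['position']
C=Tw@T
def pw(X):
    c=np.linalg.inv(C)@np.r_[X,1];return cv2.projectPoints(c[None,:3],np.zeros(3),np.zeros(3),p['intrinsics'],p['D'])[0][0,0]
print('cam pos',C[:3,3],'tcp in wrist',pw(o['position']))
for n,X in dict(knob=[.4465,.1119,.1],hub=[.631,.066,.059],puck3=[.6411,-.0185,.058]).items(): print(n,pw(X))
for a in range(60,270,30): print(a,pw([.6309+.085*np.cos(np.radians(a+6.3)),.0665+.085*np.sin(np.radians(a+6.3)),.044]))
# scene-ray of fingertip; base location
print('base scene',proj('scene',[0,0,0]),'base top',proj('top',[0,0,0]))
for z in(.05,.07,.09,.1): print(z,plane('scene',(397.5,160.5),z))
print(o['joint_positions'])
E
```

```text
cam pos [0.5187 0.0499 0.2851] tcp in wrist [319.9191 268.1578]
knob [166.8688 227.8193]
hub [363.5401 -59.5155]
puck3 [503.5222 -14.5312]
60 [ 256.721  -156.6638]
90 [221.7132 -84.5401]
120 [225.501   -4.6633]
150 [263.5342  60.6369]
180 [323.6943  96.4846]
210 [391.4736  96.3195]
240 [452.0707  60.4342]
base scene [510.7434 100.4647] base top [352.2956 666.5593]
0.05 [ 0.391  -0.0131  0.05  ]
0.07 [0.412  0.0007 0.07  ]
0.09 [0.4331 0.0145 0.09  ]
0.1 [0.4436 0.0214 0.1   ]
[-0.2082 -0.1307  2.1447  0.0001  1.1266  0.9969]
```

The wrist and world frames agree on the knob, but the visible tip sits on a ray matching z≈0.10 rather than 0.072. Zooming in on the finger.

```bash
python3 - <<'E'
import cv2,numpy as np
a=cv2.imread('pics/d_scene.png')[90:240,330:470];b=cv2.imread('pics/e_wrist.png')[200:400,220:420]
a=cv2.resize(a,(560,600),interpolation=2);b=cv2.resize(b,(240,240))
cv2.imwrite('pics/f.png',a)
E
```

```text
(no output)
```

View pics/f.png

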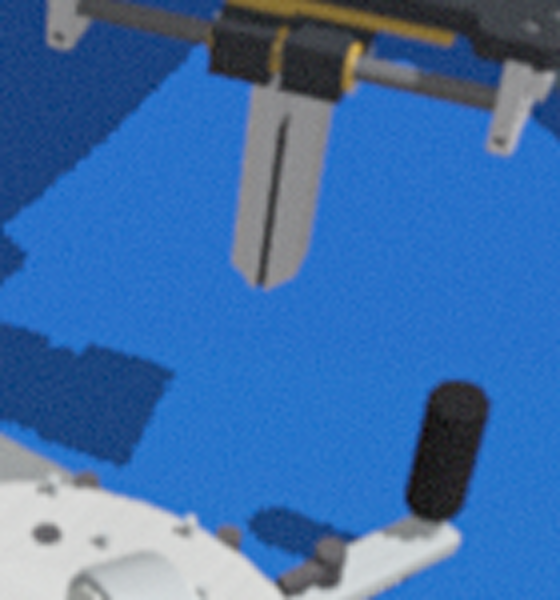

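The finger tip (scene 395.5,162) is about 28 mm higher than the reported TCP: z≈0.10 instead of 0.072. The wrist view fits that too. So the fingers passed just above the knob top at 0.100. I'll go back over it higher, then lower 30 mm further than before and look.

```bash
python3 -m handwheel '[[0,0,-0.03,0,0,0,0],[0,0,-0.06,0,0,0,0],[0.01,-0.02,-0.06,0,0,6,0],[0.02,-0.04,-0.06,0,0,12,0],[0.029,-0.06,-0.06,0,0,18,0],[0.038,-0.08,-0.06,0,0,24,0],[0.048,-0.1,-0.06,0,0,30,0],[0.0564,-0.118,-0.06,0,0,35,0],[0.0564,-0.118,-0.06,0,0,35,0],[0.0564,-0.118,-0.02,0,0,35,0],[0.0564,-0.118,0.01,0,0,35,0],[0.0564,-0.118,0.03,0,0,35,0],[0.0564,-0.118,0.03,0,0,35,0]]'
python3 - <<'E'
from rig import *
from h import *
o=get_obs();print(o['position'],o['ft_force'],proj('scene',o['position']))
a=grab_frame('scene')[:,:,::-1];cv2.imwrite('pics/g_scene.png',cv2.resize(a[90:240,380:580],None,fx=4,fy=4,interpolation=2))
cv2.imwrite('pics/g_wrist.png',grab_frame('wrist')[:,:,::-1])
E
```

```text
time_s: 6.9
position: [0.4536, 0.1507, 0.0402]
orientation: [0.993, -0.122, -0.002, 0.0]
ft_force: [0.3, 0.6, -0.2]
opening: 0.004
[0.4536118  0.15073984 0.0402375 ] [ 0.25796769  0.63451899 -0.17401128] [456.23401029 233.38963096]
```

View pics/g_scene.png

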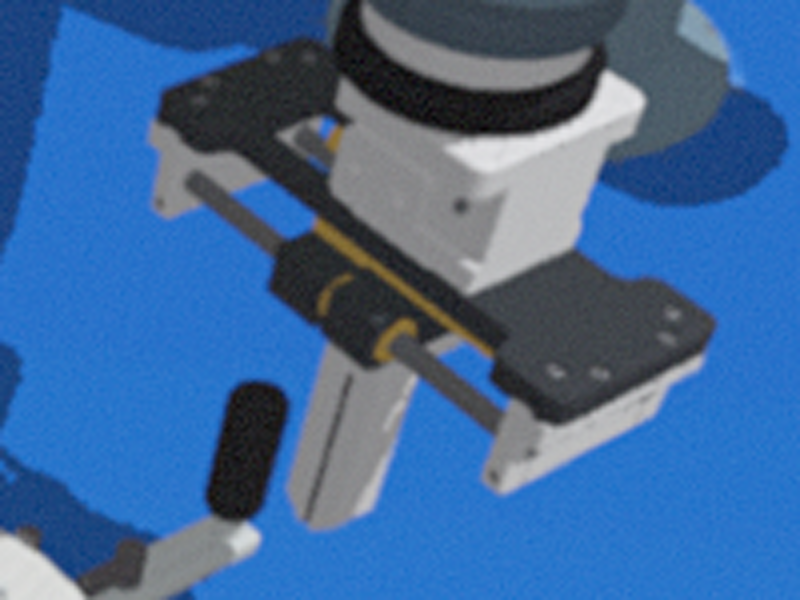

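View pics/g_wrist.png

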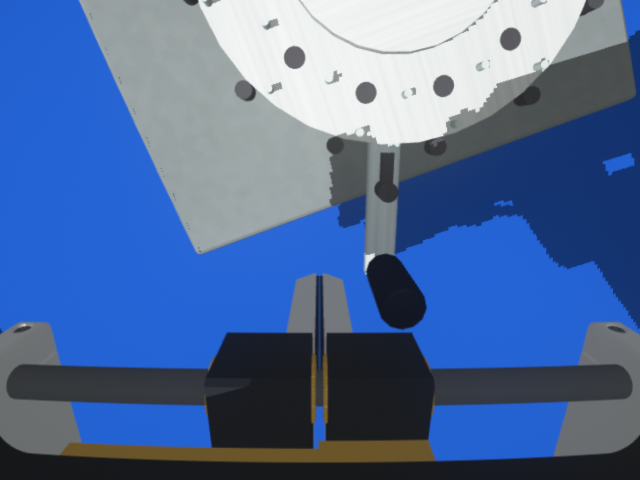

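The tip (scene 460,222) is now at z≈0.064, well below the knob top and just beside the knob, with the carriage above it. Stroking again.

```bash
python3 -m handwheel '[[0,0.008,0,0,0,0,0],[0,0.015,0,0,0,0,0],[-0.001,0.0235,0,0,0,-2.5,0],[-0.0014,0.032,0,0,0,-5,0],[-0.0014,0.04,0,0,0,-7.5,0],[-0.0014,0.0485,0,0,0,-10,0]]'
python3 - <<'E'
from rig import *
from h import *
o=get_obs();print(o['position'],o['ft_force'])
a=grab_frame('scene')[:,:,::-1];cv2.imwrite('pics/h_scene.png',cv2.resize(a[90:340,220:570],None,fx=2.2,fy=2.2,interpolation=2))
E
```

```text
time_s: 7.75
position: [0.4425, 0.1046, 0.0424]
orientation: [0.999, -0.034, 0.001, -0.001]
ft_force: [0.1, 2.7, 1.1]
opening: 0.002
[0.44253579 0.10458766 0.04244625] [0.14727447 2.70065815 1.10943971]
```

View pics/h_scene.png

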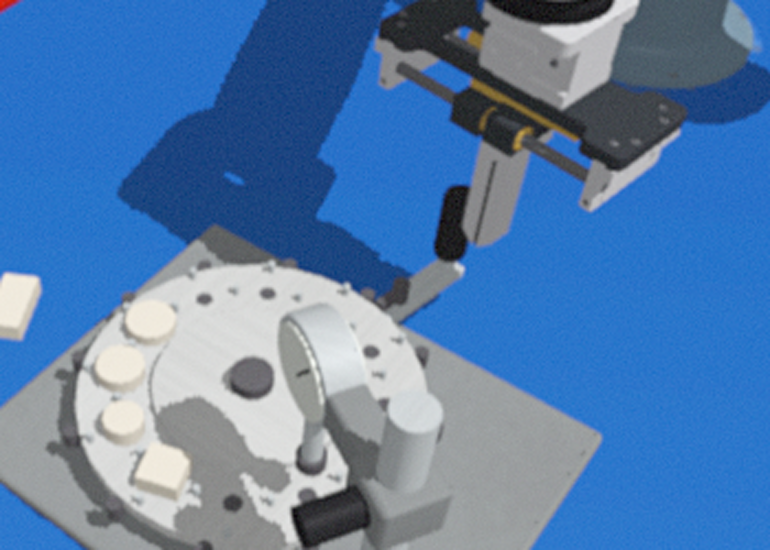

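```bash
python3 -m handwheel '[[-0.0009,0.0083,0,0,0,-2.5,0],[-0.0014,0.0167,0,0,0,-5,0],[-0.0016,0.025,0,0,0,-7.5,0],[-0.0014,0.0334,0,0,0,-10,0],[-0.0008,0.0417,0,0,0,-12.5,0],[0.0002,0.05,0,0,0,-15,0],[0.0014,0.0583,0,0,0,-17.5,0],[0.0031,0.0665,0,0,0,-20,0],[0.0051,0.0746,0,0,0,-22.5,0],[0.0074,0.0826,0,0,0,-25,0],[0.0096,0.089,0,0,0,-27,0],[0.0107,0.0921,0,0,0,-28,0],[0.0107,0.0921,0,0,0,-28,0]]'
python3 - <<'E'
from rig import *
from h import *
o=get_obs();print(o['position'],o['ft_force'])
a=grab_frame('scene')[:,:,::-1];cv2.imwrite('pics/i_scene.png',cv2.resize(a[90:340,220:570],None,fx=2.2,fy=2.2,interpolation=2))
cv2.imwrite('pics/i_top.png',grab_frame('top')[:,:,::-1])
E
```

```text
time_s: 9.43
position: [0.4463, 0.0122, 0.0419]
orientation: [0.978, 0.207, 0.0, -0.0]
ft_force: [-1.1, 2.8, 2.6]
opening: 0.01
[0.44630796 0.01219175 0.04187665] [-1.10916933  2.80853428  2.62256924]
```

View pics/i_scene.png

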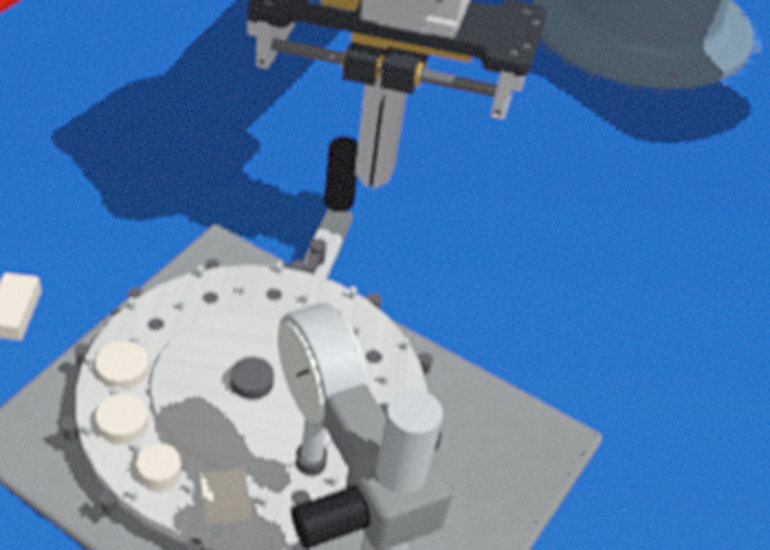

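View pics/i_top.png

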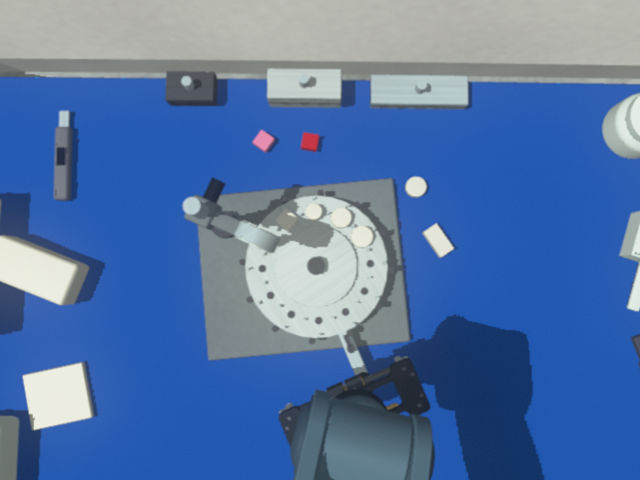

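The turntable follows: block at crop (225,495), lead puck at top (314,211), about 3° short of the full pocket. Easing on to the hard stop.

```bash
python3 -m handwheel '[[-0.0004,0.0033,0,0,0,-1,0],[-0.0007,0.0066,0,0,0,-2,0],[-0.0007,0.0066,0,0,0,-2,0]]'
python3 -m handwheel '[[-0.0003,0.003,0,0,0,-0.5,0],[-0.0003,0.003,0,0,0,-0.5,0]]'
python3 -m handwheel '[[-0.0003,0.003,0,0,0,-0.5,0],[-0.0003,0.003,0,0,0,-0.5,0]]'
python3 - <<'E'
from rig import *
from h import *
o=get_obs();print(o['position'],o['ft_force'])
cv2.imwrite('pics/j_scene.png',grab_frame('scene')[:,:,::-1])
cv2.imwrite('pics/j_top.png',grab_frame('top')[:,:,::-1])
a=cv2.imread('pics/a_top.png')[180:350,230:410];b=cv2.imread('pics/j_top.png')[180:350,230:410]
cv2.imwrite('pics/j_cmp.png',cv2.resize(np.hstack([a,b]),None,fx=2.2,fy=2.2,interpolation=2))
E
```

```text
time_s: 9.9
position: [0.4484, 0.0056, 0.0416]
orientation: [0.974, 0.225, -0.0, 0.0]
ft_force: [-2.0, 3.2, 2.4]
opening: 0.004
time_s: 10.15
position: [0.4492, 0.0034, 0.0416]
orientation: [0.973, 0.229, -0.0, -0.001]
ft_force: [-2.6, 5.9, 4.1]
opening: 0.004
time_s: 10.4
position: [0.4494, 0.0024, 0.0415]
orientation: [0.972, 0.233, -0.001, -0.003]
ft_force: [-6.0, 12.8, 7.8]
opening: 0.003
[0.44941199 0.00240331 0.04154742] [-5.96141963 12.77654597  7.80817261]
```

View pics/j_cmp.png

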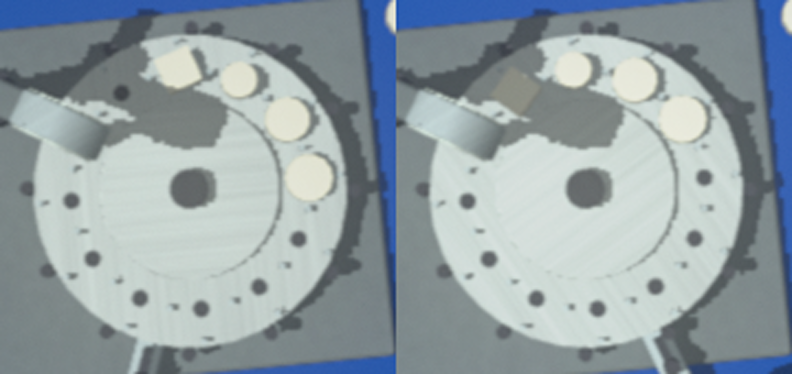

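Hard stop reached: about 14 N lateral with no further motion, and the pocket holes coincide with their start positions, so the table has moved exactly one pocket. Working out the retreat arc, with the finger drawing away from the knob.

```bash
python3 - <<'E'
from rig import *
import numpy as np
from scipy.spatial.transform import Rotation as Ro
o=get_obs();R=Ro.from_quat(o['orientation']).as_matrix();al=np.degrees(np.arctan2(R[1,0],R[0,0]));print(al)
p0=o['position'];ax=np.array([.631,.066])
for th,g in zip([38,33,28,23,18,13,8,4,0],[.033,.036,.04,.042,.042,.042,.042,.042,.042]):
    f=np.radians(166.2+th);K=ax+.19*np.array([np.cos(f),np.sin(f)]);t=np.array([-np.sin(f),np.cos(f)])
    d=R.T@np.r_[K-g*t-p0[:2],0.];print(th,np.round(d,4),round(al-(-13.8+th),1))
E
```

```text
26.9571934776923
38 [ 0.0025 -0.0165  0.0001] 2.8
33 [ 0.0073 -0.0357  0.0002] 7.8
28 [ 0.0142 -0.0553  0.0003] 12.8
23 [ 0.0226 -0.0723  0.0004] 17.8
18 [ 0.0317 -0.0866  0.0005] 22.8
13 [ 0.0421 -0.1     0.0006] 27.8
8 [ 0.0536 -0.1125  0.0006] 32.8
4 [ 0.0636 -0.1217  0.0007] 36.8
0 [ 0.0742 -0.1302  0.0007] 40.8
```

```bash
python3 -m handwheel '[[0.0025,-0.0165,0,0,0,2.8,0],[0.0073,-0.036,0,0,0,7.8,0],[0.0142,-0.0553,0,0,0,12.8,0],[0.0226,-0.0723,0,0,0,17.8,0],[0.0317,-0.0866,0,0,0,22.8,0],[0.042,-0.1,0,0,0,27.8,0],[0.0536,-0.1125,0,0,0,32.8,0],[0.0636,-0.1217,0,0,0,36.8,0],[0.0742,-0.1302,0,0,0,40.8,0],[0.0742,-0.1302,0,0,0,40.8,0],[0.0742,-0.1302,0,0,0,40.8,0],[0.0742,-0.1302,0,0,0,40.8,0]]'
python3 - <<'E'
from rig import *
from h import *
o=get_obs();print(o['position'],o['ft_force'])
a=grab_frame('scene')[:,:,::-1];cv2.imwrite('pics/k_scene.png',cv2.resize(a[90:340,220:570],None,fx=2.2,fy=2.2,interpolation=2))
cv2.imwrite('pics/k_top.png',grab_frame('top')[:,:,::-1])
E
```

```text
time_s: 12.0
position: [0.4575, 0.1493, 0.0416]
orientation: [0.993, -0.12, 0.0, 0.0]
ft_force: [-0.6, 0.2, -0.1]
opening: 0.005
[0.45749471 0.14931481 0.04159066] [-0.61623716  0.22933861 -0.10676579]
```

View pics/k_scene.png

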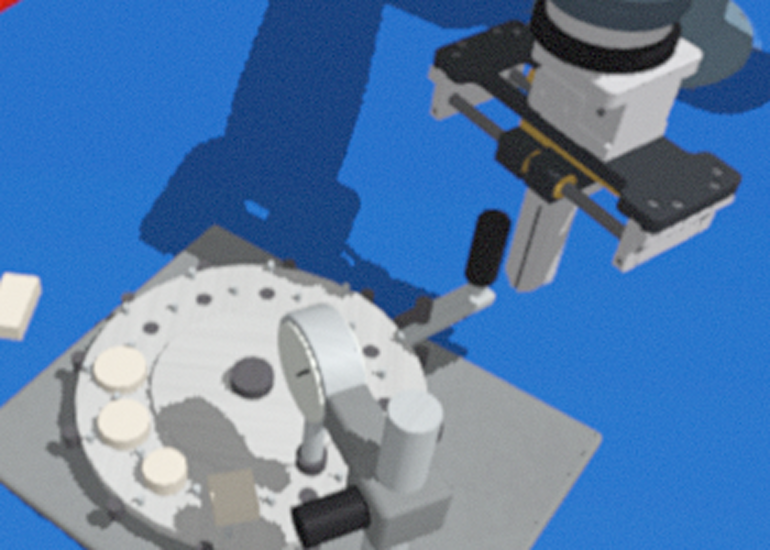

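View pics/k_top.png

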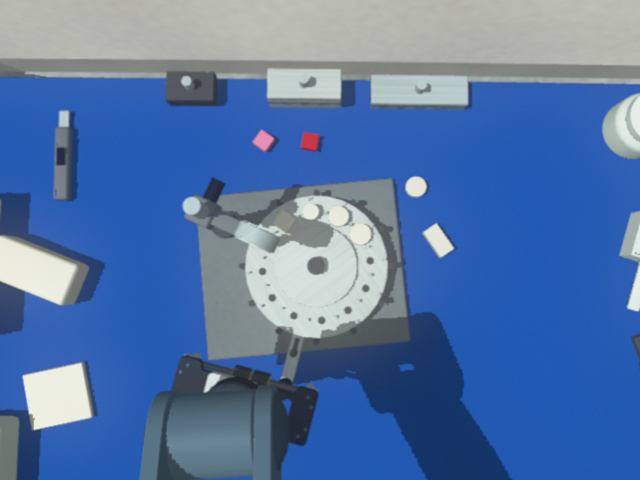

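The lever has sprung back to its start position (scene ≈441,202) and the table stayed put, with the block one pocket (36°) before the foot (66°). Now the second and last stroke.

```bash
python3 -m handwheel '[[-0.001,0.009,0,0,0,0,0],[-0.0016,0.0175,0,0,0,0,0],[-0.0026,0.026,0,0,0,-2.5,0],[-0.003,0.0345,0,0,0,-5,0],[-0.003,0.0425,0,0,0,-7.5,0],[-0.003,0.051,0,0,0,-10,0],[-0.0023,0.0595,0,0,0,-12.5,0],[-0.0014,0.0675,0,0,0,-15,0],[-0.0001,0.076,0,0,0,-17.5,0],[0.0015,0.084,0,0,0,-20,0],[0.0036,0.0922,0,0,0,-22.5,0],[0.0058,0.1002,0,0,0,-25,0],[0.0086,0.108,0,0,0,-27.5,0],[0.0116,0.116,0,0,0,-30,0],[0.0151,0.1235,0,0,0,-32.5,0],[0.0187,0.131,0,0,0,-35,0],[0.0212,0.1355,0,0,0,-36.5,0],[0.0236,0.1398,0,0,0,-38,0],[0.0236,0.1398,0,0,0,-38,0]]'
python3 -m handwheel '[[-0.0004,0.0033,0,0,0,-1,0],[-0.0007,0.0066,0,0,0,-2,0],[-0.0007,0.0066,0,0,0,-2,0]]'
python3 -m handwheel '[[-0.0003,0.003,0,0,0,-0.5,0],[-0.0003,0.003,0,0,0,-0.5,0]]'
```

```text
time_s: 14.48
position: [0.447, 0.0085, 0.0417]
orientation: [0.978, 0.209, 0.0, -0.0]
ft_force: [0.6, 3.9, 0.5]
opening: 0.005
time_s: 14.85
position: [0.4486, 0.003, 0.0416]
orientation: [0.974, 0.227, -0.0, -0.001]
ft_force: [-1.3, 7.3, 3.9]
opening: 0.01
time_s: 15.1
position: [0.4489, 0.0019, 0.0416]
orientation: [0.973, 0.231, -0.001, -0.003]
ft_force: [-4.0, 15.1, 7.9]
opening: 0.007
```

```bash
python3 - <<'E'
from rig import *
from h import *
b=grab_frame('top')[:,:,::-1];s=grab_frame('scene')[:,:,::-1]
a=cv2.imread('pics/j_top.png')[180:350,230:410];cv2.imwrite('pics/l_top.png',b)
cv2.imwrite('pics/l_cmp.png',cv2.resize(np.hstack([a,b[180:350,230:410]]),None,fx=2.2,fy=2.2,interpolation=2))
cv2.imwrite('pics/l_scene.png',cv2.resize(s[190:370,220:450],None,fx=3.2,fy=3.2,interpolation=2))
E
```

```text
(no output)
```

View pics/l_cmp.png

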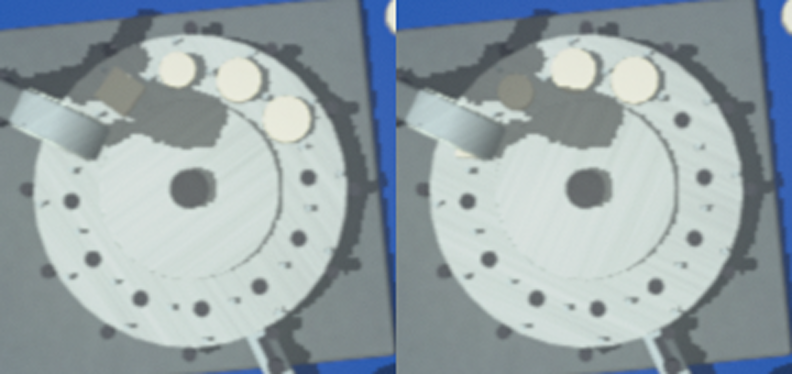

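View pics/l_scene.png

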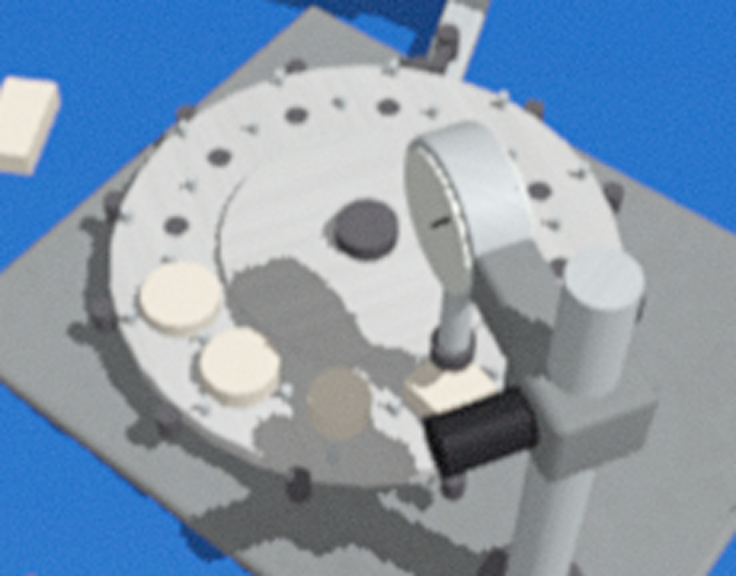

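The square block (scene crop 450,388) now stands under the foot (453,350), and the holes are again at their start positions. Letting the lever spring back as before, then lifting clear.

```bash
python3 -m handwheel '[[0.0025,-0.0165,0,0,0,2.8,0],[0.0073,-0.036,0,0,0,7.8,0],[0.0142,-0.0553,0,0,0,12.8,0],[0.0226,-0.0723,0,0,0,17.8,0],[0.0317,-0.0866,0,0,0,22.8,0],[0.042,-0.1,0,0,0,27.8,0],[0.0536,-0.1125,0,0,0,32.8,0],[0.0636,-0.1217,0,0,0,36.8,0],[0.0742,-0.1302,0,0,0,40.8,0],[0.0742,-0.1302,0,0,0,40.8,0],[0.0742,-0.1302,0,0,0,40.8,0],[0.0742,-0.1302,0,0,0,40.8,0]]'
python3 -m handwheel '[[0,-0.015,0,0,0,0,0],[0,-0.03,0,0,0,0,0],[0,-0.03,-0.04,0,0,0,0],[0,-0.03,-0.08,0,0,0,0],[0,-0.03,-0.12,0,0,0,0],[0,-0.03,-0.12,0,0,0,0],[0,-0.03,-0.12,0,0,0,0],[0,-0.03,-0.12,0,0,0,0]]'
python3 - <<'E'
from rig import *
from h import *
b=grab_frame('top')[:,:,::-1];s=grab_frame('scene')[:,:,::-1]
cv2.imwrite('pics/m_top.png',b);cv2.imwrite('pics/m_scene.png',cv2.resize(s[90:370,220:570],None,fx=2.1,fy=2.1,interpolation=2))
a=cv2.imread('pics/l_top.png');print('diff table',np.abs(a[185:330,240:390].astype(int)-b[185:330,240:390]).mean())
print(get_obs()['ft_force'],get_obs()['time_s'])
E
```

```text
time_s: 16.7
position: [0.4579, 0.1484, 0.0416]
orientation: [0.992, -0.123, -0.0, 0.0]
ft_force: [1.0, -1.1, 0.4]
opening: 0.005
time_s: 17.7
position: [0.4642, 0.1782, 0.1598]
orientation: [0.992, -0.123, -0.002, 0.0]
ft_force: [0.8, -0.1, -0.1]
opening: 0.005
diff table 6.609900383141762
[ 0.17559314  0.12811952 -0.13487888] 17.8
```

View pics/m_scene.png

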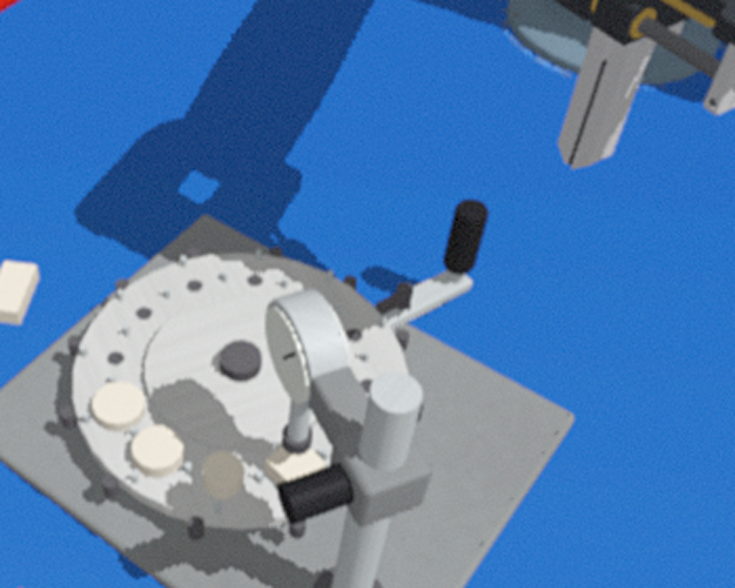

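View pics/m_top.png

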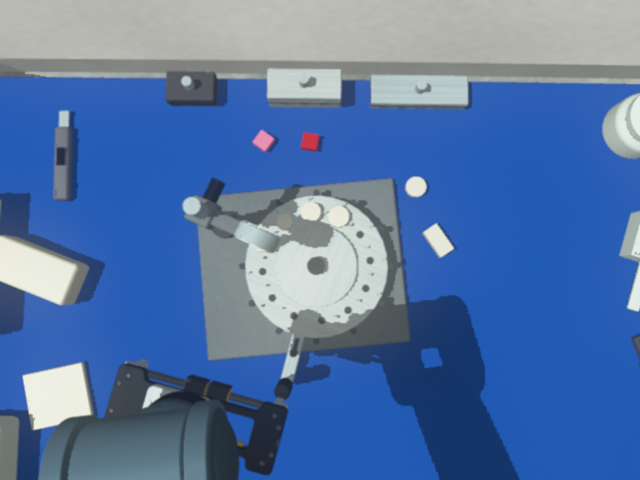

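The block is under the foot (crop 295,462), the lever is back at its rest, and the robot is clear with near-zero force. Handing in.

```bash
python3 -c "
from rig import *
print(close_job())"
```

```text
the job is handed in; nothing more can be done
None
```

The square block now stands under the foot of the hardness gauge, after two full strokes of the index lever. I handed the job in at about 18 s.

- **Strokes:** I pushed the lever with shut fingers to its hard stop each time, reaching about 14–16 N sideways. I then drew the fingers back so the spring returned the lever. I never touched the turntable or the block.
- **Last checks:** The pocket holes match their start positions, so the table sits exactly on a pocket. The lever is back at its rest, and the robot is clear of everything with almost no force on the wrist. The pink and red look-alikes were not touched.
- **What disagreed:**
  - **First pass:** It missed the knob because the fingertips were about 22–28 mm higher than the reported tool position. They went just over the top of the knob and touched nothing, so I lowered by 30 mm and started the strokes again.
  - **Before/after image:** The comparison of the table showed a small difference, which I put down to the arm's moving shadow.
  - **Final view:** The gauge hides the block from the top camera, so I confirmed its final place only from the scene camera and the positions of the pucks and holes.

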